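# Jar onto the tray, tray into the rack

## Task

Stand the empty glass jar upright on the flat of the metal tray beside the bowl, setting it down gently rather than dropping it. Then slide the loaded tray, bowl end first, all the way into the runners at the foot of the wire rack until it meets the back stop, and let go, with the jar and the bowl still upright on it. Leave everything else on the table where it is.

Things in the scene. Friction and masses are not known exactly. Their poses are not given: they have to be found in the camera images.
- jar: Empty clear glass jar, open at the top, standing on the table: 56 mm diameter up to 74 mm height, narrower neck, 90 mm tall in all, about 0.16 kg. Origin: centre of its underside, z up. It may stand to the right or to the left of the table's middle, the place being swapped with the tin's.
- tray: Plain aluminium baking tray, loose on the table, about 0.5 kg: pan 200 mm long (its x) by 180 mm wide (its y), rim 18 mm high, walls and floor 5 mm thick, so things stand on it 5 mm above the origin. Origin: centre of the pan's underside. A straight wooden handle sticks out from the middle of its -x end; the +x end goes into the rack first.
- tray_grip (a point): Point on the tray's wooden handle where it is best pinched across: 172 mm from the pan's centre towards -x (72 mm beyond the pan's edge), 34 mm above the table. Axes as the tray's. The handle is level, 16 mm wide (y), from 12 to 45 mm above the table, and runs from x = -108 to -220 mm in the tray's frame.
- bowl: Small white ceramic bowl, 84 mm across the rim, 42 mm tall, standing from the start on the half of the tray away from the handle; the half near the handle is free. Origin: centre of its underside.
- rack: Fixed steel wire rack on the table, its mouth on its -x side, facing the robot's right. Origin and axes are those of the tray when fully home: tray origin = rack origin, same heading. At its foot two side runners 188 mm apart inside, x = -100 to 110 mm, 24 mm high, each with a ledge reaching inwards over the tray's rim at 24 to 28 mm height. Back stop's face at x = 101 mm.
- rack_mouth (a point): Middle of the rack's mouth, between the front ends of the runners, 12 mm above the table, 100 mm before the rack's origin; axes as the rack's.
- rack_shelf (a point): Middle of the rack's top wire shelf, 165 mm above the table. The shelf is 10 mm thick, spans x = -85 to 110 mm and y = +-105 mm in the rack's frame, stands on four corner posts 10 mm thick, and carries two small spice pots (up to 220 mm height). Below it the rack is open.
- tin: Sealed plain steel tin can, 70 mm diameter, 100 mm tall; stays where it is.
- can_opener: Steel can opener lying flat, about 150 mm long, 31 mm tall at its turning knob; stays where it is.
- sieve: Green plastic sieve, 132 mm across, 48 mm tall, with a handle; stays where it is.
- rolling_pin: Wooden rolling pin, 300 mm long, 44 mm thick, lying near the right edge; stays where it is.
- mug: White ceramic mug, 76 mm across, 90 mm tall; stays where it is.
- oil: Amber glass oil bottle, 68 mm across, 200 mm tall; stays where it is.
There are look-alikes about, which are no part of the job. Leave any brown or red look-alike of the bowl alone.

How it is judged:
On the way:
1. the jar stands upright on the tray, let go, while the tray is still outside the rack (x of jar in the frame of tray between -0.072 and 0.072 m and y of jar in the frame of tray between -0.062 and 0.062 m and z of jar in the frame of tray between 0.001 and 0.01 m and angle between jar's own z axis and vertical below 0.12 rad and contact force between the fingers and jar below 0.1 N and x of tray in the frame of rack below -0.15 m), for 0.2 s.
At the end, for the whole second after the job is handed in: The tray lies flat in the rack's runners, within 8 mm of the back-stop (home) position and 8 mm sideways, aligned within 0.06 rad; the jar and the bowl stand upright (within 0.12 rad) on the tray's floor inside its rim; all are at rest and released (x of tray in the frame of rack between -0.008 and 0.006 m and y of tray in the frame of rack between -0.008 and 0.008 m and z of tray in the frame of rack below 0.004 m and angle between the x axis of tray and the x axis of rack, either way round below 0.06 rad and angle between tray's own z axis and vertical below 0.03 rad and x of jar in the frame of tray between -0.072 and 0.072 m and y of jar in the frame of tray between -0.062 and 0.062 m and z of jar in the frame of tray between 0.001 and 0.01 m and angle between each of jar, bowl's own z axis and vertical below 0.12 rad and x of bowl in the frame of tray between -0.062 and 0.062 m and y of bowl in the frame of tray between -0.052 and 0.052 m and z of bowl in the frame of tray between 0.001 and 0.01 m and linear speed of each of tray, jar, bowl below 0.01 m/s); the robot touches nothing.
It fails at once if the jar is dropped (falls freely faster than 0.6 m/s, some 18 mm) (linear speed of jar above 0.6 m/s and contact force between the fingers and jar below 0.05 N).
It fails at once if the jar or the bowl tips over (angle between any of jar, bowl's own z axis and vertical above 0.7 rad).
It fails at once if one of the other things on the table (tin, can opener, sieve, rolling pin, mug, oil bottle) is shifted by more than 30 mm (distance of any of tin, can_opener, sieve, rolling_pin, mug, oil from where it was at the start of the episode above 0.03 m).
It also fails if it takes over 64 s, if anything falls off the work surface, if the arm or the gripper's body presses on something with over 40 N, if the wrist force passes 120 N, or if a joint passes its speed limit or range.

## Robot

A 7-joint arm with a two-finger parallel gripper is mounted at the origin on the work surface. World frame = base frame: x ahead of the robot, y to its left, z up, the work surface at z = 0. Lengths are in m, angles in rad, forces in N, time in s.
With the tool pointing down it reaches from about 0.35 to 0.9 m from the base axis. Payload 8.1 kg.
Tool frame: the origin (TCP) lies between the finger pads; the fingertips stand r.tips_ahead ahead of it and the grasp point (between the pads) lies 8 mm behind it (r.tips_ahead is the distance from the TCP to the fingertips, in m); z points along the fingers, y is the line along which they close (so a half turn about z gives the same grasp; the last joint's range is limited). The gripper opens to 92 mm and grips with 3 to 60 N. Pads are 19 mm wide; open, the fingers measure 130 mm over their backs; the gripper's body (75 mm by 190 mm) begins 47 mm behind the grasp point.
Start: joints at [-1.304, 0.434, 0.025, 1.573, -0.012, 1.134, -0.075], TCP at [0.226, 0.583, 0.238] pointing down, gripper open.
Joint ranges: [-2.62, 2.62], [-0.44, 2.09], [-1.27, 1.32], [0.08, 2.57], [-1.32, 4.46], [0.12, 2], [-2.74, 2.74]. Speed limits (rad/s): [2.22, 2.22, 3.01, 3.01, 3.14, 3.14, 3.14].

## Interface

Orientations are given as a rotation vector (axis times angle).
In Python, from bench import r gives the robot as it stands.
- The arm moves only by the tool step_arm, never from a script. Its argument "steps" is a list of rows, each an object with "dp": the shift along the tool's x, y, z normalised to -1 to 1, where 1 is 0.05 m, a list of three; "turn": the turn about the tool's z normalised to -1 to 1, where 1 is 0.12 rad. In form: [{"dp": [x, y, z], "turn": turn}, ...]. A call has 1 to 12 rows; each row shifts and turns the commanded pose from where the row before left it, along the tool's axes as they then stand; what a row does not reach is not made up. A row lasts 1/10 s, in which the tool goes at most 50 mm and 8.59 degrees, less where a joint would pass 70% of its speed; a pose out of reach is approached as far as the arm can. A call with a number of a shift or a turn outside -1 to 1 is refused whole. A call with a gripper value outside its range is refused whole. "grip" is the opening, from -1 (shut) to 1 (fully open), set as the call begins (left out, the last holds). The fingers move at their own pace and stop on an object; "grip_force" is the grip in N (left out, the last holds). Time passes only in rows, so rows that do not move let the fingers close. It gives the time, the measured TCP pose, the force, the opening and the grip force at its end, in the units of the state.
- r.get_obs(): the state, without advancing time (a new reading comes with each control period).
- r.get_image(name): name is "side" or "top" or "wrist"; returns (picture, depth): 400x640x3 uint8, blue, green, red; 400x640 float32, m along the optical axis (not along the pixel's ray), 0 where there is no reading.
- r.camera_info(name): a dict with "K" (3x3 intrinsics, pixels), "rvec" (rotation vector, rad) and "tvec" (3), from world to camera coordinates, as OpenCV has them; the wrist camera has in their place "hand_eye" (4x4, takes a point from camera to tool coordinates, whose origin is the TCP and whose axes are the flange's). Camera axes: x right, y down, z forward; pixel columns grow to the right and rows downward; lengths in m; the calibration is good to about 2 mm. The wrist camera is an equidistant fisheye: a pixel r from the principal point sees the ray r / f radians off the axis. A picture is of the moment at which its call begins: read the wrist's pose just before it. camera_info takes no time and is no camera call.
- r.finish_job(): hands the job in; it is judged then, once.
Trained networks look in the newest picture that a camera, given by its name, has taken for a name from the list of things; names that differ only in an ending like _2 or _b are one class to them, and where a whole thing is asked for, a point or a joint stands for the part that bears it (a point fixed in the world has none). Each returns a list of dicts, best first, with "conf" (0 to 1); they miss things now and then, are a little off and sometimes report something else, mostly with a low value. They report only what shows in the picture. A call takes as long as a camera call. They do not tell look-alikes from the thing itself.
- r.cut_out(camera, label): "mask" (400x640 bool, what is visible of it) and "box" ([left, top, right, bottom] in pixels, round what is visible of it).
The state is a dict: "time_s": time; "joint_positions": joint angles; "joint_vel": joint speeds; "joint_torque": joint torques, N m; "tool_pos": TCP position; "orientation": TCP orientation; "wrist_force": force on the tool from outside, world axes, zero at the start; "torque": the same for the moment, N m; "gripper_width": finger opening in m; "gripper_force": force on a finger pad.
Only numpy, scipy, OpenCV 4.12 (cv2) and the standard library are available. Lean on these libraries where they do the work, as an engineer would, in place of code of your own. Each camera call takes 0.05 s, during which the arm holds its last target. There are 200 camera calls.

## Working session

There is one attempt and no reset: what is moved stays moved. The work goes in short steps, Python scripts to look and compute and a tool call to move; the robot and the scene stay as the last step left them, time stands still between calls to the robot, and variables do not carry over. Pictures are saved under pics/ and viewed, at most 10 in all, crops included, and the job is handed in when it is done.

Besides the shell and the picture viewer there is one more tool, called after "Request:" by a JSON object that holds its "name" and its "arguments", one argument or row to a line. step_arm: Moves the arm, as the interface text tells. Scaled input: -1 to 1 covers 0.05 m each way for a shift and 0.12 rad each way for a turn. Its arguments: {"type":"object","properties":{"steps":{"type":"array"},"grip":{"type":"number"},"grip_force":{"type":"number"}},"required":["steps"]}

```bash
mkdir -p pics; ls; cat > h.py <<'E'
from bench import r
import numpy as np, cv2
def cloud(cam,d):
    i=r.camera_info(cam);K=np.array(i["K"]);R=cv2.Rodrigues(np.array(i["rvec"],float))[0];t=np.array(i["tvec"]).ravel()
    v,u=np.mgrid[:d.shape[0],:d.shape[1]]
    P=np.stack([(u-K[0,2])/K[0,0]*d,(v-K[1,2])/K[1,1]*d,d],-1)
    return (P-t)@R
E
python3 - <<'E'
from h import *
o=r.get_obs();print({k:np.round(v,3) for k,v in o.items()},r.tips_ahead)
for c in("top","side"):
    im,d=r.get_image(c);cv2.imwrite(f"pics/{c}0.png",im);np.save(f"{c}.npy",d)
    P=cloud(c,d)
    for n in("jar","tray","bowl","rack","tin","can_opener","sieve","mug","oil","rolling_pin"):
        for q in r.cut_out(c,n)[:3]:
            m=q["mask"]&(d>0);p=P[m]
            print(c,n,round(q["conf"],2),np.round(q["box"]),np.round(np.median(p,0),3),np.round(np.percentile(p,2,0),3),np.round(np.percentile(p,98,0),3)) if len(p) else print(c,n,q["conf"],"nodepth")
E
```

```text
pics
{'time_s': np.float64(0.0), 'joint_positions': array([-1.304,  0.435,  0.025,  1.574, -0.012,  1.134, -0.075]), 'joint_vel': array([ 0.001, -0.   , -0.001, -0.001, -0.001,  0.001,  0.   ]), 'joint_torque': array([-2.0000e-03, -6.6785e+01,  9.8400e-01, -3.1447e+01, -6.1000e-02,
        4.3000e-02,  0.0000e+00]), 'tool_pos': array([0.226, 0.582, 0.237]), 'orientation': array([-5.780e-01, -3.088e+00,  2.000e-03]), 'wrist_force': array([-0.601, -0.542,  0.147]), 'torque': array([-0.008, -0.007, -0.018]), 'gripper_force': np.float64(0.0), 'gripper_width': np.float64(0.092)} 0.011
top jar 0.96 [404. 251. 427. 270.] [ 0.405 -0.261  0.042] [ 0.378 -0.283  0.002] [ 0.428 -0.231  0.093]
top tray 0.79 [318. 165. 424. 222.] [ 0.61  -0.102  0.007] [ 0.53  -0.26   0.001] [0.706 0.017 0.047]
top bowl 0.95 [327. 165. 357. 196.] [ 0.65  -0.047  0.026] [ 0.608 -0.084  0.008] [ 0.682 -0.01   0.051]
top bowl 0.78 [216. 122. 242. 143.] [0.818 0.295 0.021] [0.772 0.253 0.003] [0.848 0.327 0.047]
top bowl 0.65 [290. 271. 314. 300.] [0.341 0.077 0.021] [0.304 0.04  0.004] [0.378 0.111 0.046]
top rack 0
[... 1751 characters left out ...]
. 203. 400. 284.] [ 0.607 -0.115  0.004] [ 0.527 -0.291  0.   ] [0.703 0.016 0.044]
side sieve 0.66 [220. 125. 263. 161.] [0.438 0.486 0.029] [ 0.373  0.391 -0.002] [0.538 0.588 0.047]
side sieve 0.51 [268. 326. 410. 384.] [ 0.406 -0.43   0.037] [ 0.275 -0.447  0.016] [ 0.551 -0.405  0.044]
side mug 0.85 [420. 297. 479. 353.] [ 0.639 -0.463  0.053] [ 0.599 -0.504  0.004] [ 0.681 -0.421  0.089]
side oil 0.59 [186. 118. 213. 180.] [0.273 0.359 0.093] [0.243 0.348 0.004] [0.305 0.385 0.197]
side oil 0.5 [218. 128. 262. 160.] [0.437 0.486 0.031] [0.372 0.391 0.001] [0.528 0.54  0.047]
side rolling_pin 0.83 [269. 326. 407. 385.] [ 0.403 -0.43   0.036] [ 0.274 -0.447  0.   ] [ 0.551 -0.403  0.044]
```

```bash
python3 - <<'E'
from h import *
im=cv2.imread("pics/top0.png");cv2.imwrite("pics/top0c.png",cv2.resize(im[100:360,110:530],None,fx=1.9,fy=1.9,interpolation=cv2.INTER_CUBIC))
d=np.load("top.npy");P=cloud("top",d);D2=np.load("side.npy");S=cloud("side",D2)
A=np.concatenate([P[d>0],S[D2>0]])
def rect(n,m):
    q=A[m][:,:2].astype(np.float32); q=q[:]
    (c,s,a)=cv2.minAreaRect(q);print(n,len(q),np.round(c,4),np.round(s,4),round(a,2))
x,y,z=A.T
# rim of tray
m=(x>.48)&(x<.74)&(y>-.2)&(y<.06)&(z>.004)&(z<.022);rect("pan",m)
m=(x>.45)&(x<.75)&(y>-.40)&(y<-.185)&(z>.025)&(z<.055);rect("handle",m); print(A[m].mean(0))
m=(z>.158)&(z<.172)&(x>.45)&(x<.8)&(y>.15)&(y<.5);rect("shelf",m)
m=(z>.02)&(z<.032)&(x>.48)&(x<.78)&(y>.15)&(y<.5);rect("ledges",m)
print(np.round(A[m][::8],3).tolist())
m=(x>.36)&(x<.45)&(y>-.31)&(y<-.22)&(z>.08)&(z<.1);rect("jar",m)
m=(x>.36)&(x<.45)&(y>-.31)&(y<-.22)&(z>.015)&(z<.1);rect("jarall",m)
E
```

```text
pan 5174 [ 0.6101 -0.07  ] [0.2599 0.2597] 0.03
handle 591 [ 0.6162 -0.2437] [0.1153 0.0201] 89.74
[ 0.61379217 -0.24743253  0.04100761]
shelf 1920 [0.6211 0.3122] [0.1989 0.2136] 86.7
ledges 1486 [0.6296 0.3462] [0.3046 0.2999] 89.85
[[0.779, 0.297, 0.02], [0.77, 0.489, 0.023], [0.751, 0.488, 0.024], [0.73, 0.485, 0.029], [0.725, 0.369, 0.027], [0.723, 0.34, 0.031], [0.721, 0.233, 0.028], [0.723, 0.385, 0.024], [0.72, 0.355, 0.032], [0.721, 0.323, 0.025], [0.719, 0.297, 0.031], [0.719, 0.27, 0.027], [0.718, 0.227, 0.028], [0.723, 0.485, 0.021], [0.716, 0.346, 0.032], [0.716, 0.321, 0.032], [0.716, 0.288, 0.027], [0.716, 0.261, 0.026], [0.716, 0.225, 0.024], [0.718, 0.485, 0.027], [0.714, 0.358, 0.031], [0.714, 0.328, 0.027], [0.712, 0.297, 0.031], [0.713, 0.264, 0.027], [0.712, 0.224, 0.027], [0.715, 0.486, 0.025], [0.712, 0.365, 0.028], [0.711, 0.328, 0.029], [0.71, 0.297, 0.03], [0.709, 0.272, 0.032], [0.708, 0.236, 0.029], [0.707, 0.211, 0.032], [0.71, 0.39, 0.026], [0.708, 0.361, 0.031], [0.707, 0.334, 0.029], [0.707, 0.3, 0.029], [0.706, 0.264, 0.028], [0.705, 0.23, 0.03], [0.7
[... 2745 characters left out ...]
0.025], [0.522, 0.345, 0.027], [0.707, 0.266, 0.023], [0.523, 0.337, 0.027], [0.706, 0.248, 0.029], [0.531, 0.328, 0.025], [0.714, 0.239, 0.028], [0.535, 0.319, 0.026], [0.52, 0.319, 0.026], [0.707, 0.233, 0.025], [0.531, 0.307, 0.026], [0.517, 0.308, 0.025], [0.707, 0.216, 0.027], [0.696, 0.218, 0.025], [0.516, 0.294, 0.025], [0.71, 0.208, 0.022], [0.525, 0.278, 0.028], [0.514, 0.277, 0.028], [0.715, 0.194, 0.022], [0.52, 0.265, 0.025], [0.516, 0.252, 0.027], [0.532, 0.239, 0.026], [0.525, 0.227, 0.028], [0.526, 0.222, 0.026], [0.523, 0.213, 0.028], [0.529, 0.211, 0.024], [0.53, 0.205, 0.024]]
jar 256 [ 0.4027 -0.258 ] [0.0509 0.0512] 1.43
jarall 1084 [ 0.4014 -0.2589] [0.0582 0.0553] 88.19
```

View pics/top0c.png

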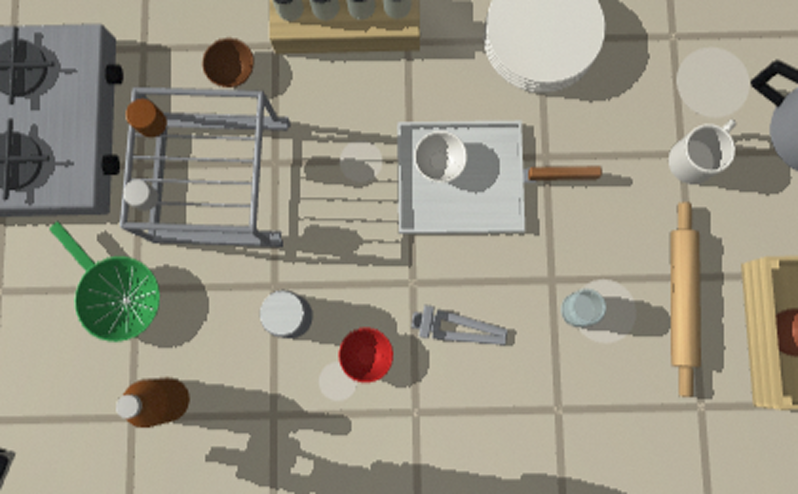

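The picture shows the tray (crop 462,178) with the white bowl at (441,157) and its handle pointing right (−y). The rack mouth faces the tray, about 3° skewed. The jar is at (584,309) and the tin at (285,313). Next I refine the tray and rack poses and plan the jar approach.

```bash
cat >> h.py <<'E'
from scipy.spatial.transform import Rotation as Ro
def pose():
    o=r.get_obs();return np.array(o["tool_pos"]),Ro.from_rotvec(o["orientation"]).as_matrix(),o
def plan(tgt,yaw=None):
    """tool-frame shift in row units (0.05 m) to a world target; turn (rad) to bring tool y to yaw (mod pi)"""
    p,M,o=pose();cur=np.arctan2(M[1,1],M[0,1]);s=M.T@(np.array(tgt)-p)
    print("p",np.round(p,4),"yaw_y",round(cur,4),"zaxis",np.round(M[:,2],3),"shift",np.round(s/.05,2),"rows",round(np.linalg.norm(s)/.05,1),end=" ")
    if yaw is not None: 
        dt=-((yaw-cur+np.pi/2)%np.pi-np.pi/2);print("turn",round(dt,4),"units",round(dt/.12,2),end="")
    print()
E
python3 - <<'E'
from h import *
d=np.load("top.npy");P=cloud("top",d);D2=np.load("side.npy");S=cloud("side",D2)
def line(n,q,iters=4):
    q=q[:,:2]
    for _ in range(iters):
        a,b=np.polyfit(q[:,1],q[:,0],1);e=q[:,0]-a*q[:,1]-b;q=q[abs(e)<max(2*e.std(),.002)]
    print(n,len(q),"dx/dy",round(a,4),"x at y=0.3",round(a*.3+b,4),"at -.08",round(b-.08*a,4),np.round(e.std(),4),"yrange",np.round(np.percentile(q[:,1],[1,99]),3))
for nm,C,dd in(("top",P,d),("side",S,D2)):
    A=C[dd>0];x,y,z=A.T
    print(nm)
    f=(z>.018)&(z<.032)&(y>.19)&(y<.43)
    line("runner lo",A[f&(x>.505)&(x<.545)]);line("runner hi",A[f&(x>.69)&(x<.73)])
    h=(z>.035)&(z<.05)&(y<-.19)&(y>-.31)&(x>.57)&(x<.66);line("handle",A[h])
    t=(z>.012)&(z<.022)&(y>-.19)&(y<.03)
    line("rim lo",A[t&(x>.5)&(x<.54)]);line("rim hi",A[t&(x>.69)&(x<.72)])
    t=(z>.003)&(z<.022)&(x>.5)&(x<.72)&(y>-.2)&(y<.03)
    for nn,g in(("end+",t&(y>-.005)&(y<.03)),("end-",t&(y<-.17))):
        q=A[g];print(nn,len(q),np.round(np.percentile(q[:,1],[2,50,98]),4)) if len(q) else 0
    t=(z>.158)&(z<.172)&(x>.45)&(x<.8)&(y>.15)&(y<.5);print("shelf",cv2.minAreaRect(A[t][:,:2].astype(np.float32)),A[t].mean(0))
    q=A[(x>.58)&(x<.72)&(y>-.12)&(y<.015)&(z>.035)&(z<.055)][:,:2].astype(np.float32);print("bowl",cv2.minAreaRect(q))
plan([.45,.15,.30],0)
E
```

```text
top
runner lo 328 dx/dy 0.0517 x at y=0.3 0.5263 at -.08 0.5067 0.0056 yrange [0.208 0.409]
runner hi 305 dx/dy 0.0449 x at y=0.3 0.7131 at -.08 0.6961 0.0058 yrange [0.197 0.389]
handle 195 dx/dy -0.01 x at y=0.3 0.611 at -.08 0.6148 0.0049 yrange [-0.298 -0.191]
rim lo 107 dx/dy 0.0216 x at y=0.3 0.5402 at -.08 0.532 0.0016 yrange [-0.172  0.019]
rim hi 114 dx/dy 0.0111 x at y=0.3 0.7104 at -.08 0.7062 0.0019 yrange [-0.177  0.016]
end+ 549 [-0.0045  0.0103  0.0288]
end- 346 [-0.1985 -0.1789 -0.1706]
shelf ((0.6226733326911926, 0.31340789794921875), (0.1961001604795456, 0.21056456863880157), 86.77725219726562) [0.61848291 0.30575924 0.16486658]
bowl ((0.6443558931350708, -0.04720720648765564), (0.08060196787118912, 0.0808621421456337), 88.51050567626953)
side
runner lo 207 dx/dy 0.0582 x at y=0.3 0.5247 at -.08 0.5026 0.007 yrange [0.205 0.411]
runner hi 214 dx/dy 0.0467 x at y=0.3 0.7113 at -.08 0.6935 0.0068 yrange [0.195 0.402]
handle 258 dx/dy -0.0028 x at y=0.3 0.6117 at -.08 0.6128 0.0047 yrange [-0.3   -0.191]
rim lo 130 dx/dy 0.0075 x at y=0.3 0.5319 at -.08 0.5291 0.0017 yrange [-0.18  0.02]
rim hi 116 dx/dy 0.0119 x at y=0.3 0.7083 at -.08 0.7038 0.0021 yrange [-0.18   0.018]
end+ 250 [-0.0042  0.0146  0.0205]
end- 286 [-0.1928 -0.179  -0.1726]
shelf ((0.6200845241546631, 0.3120417296886444), (0.19836442172527313, 0.21171043813228607), 86.69697570800781) [0.61696482 0.2979599  0.16160801]
bowl ((0.6424211263656616, -0.04865897446870804), (0.08368781954050064, 0.08036641031503677), 25.728511810302734)
p [0.2259 0.5828 0.2378] yaw_y 1.201 zaxis [ 0.  0. -1.] shift [-7.31 -6.45 -1.25] rows 9.8 turn 1.201 units 10.01
```

Request:
{"name": "step_arm", "arguments": {
  "steps": [
    {"dp":[0,0,-0.2],"turn":1},
    {"dp":[0,0,-0.2],"turn":1},
    {"dp":[0,0,-0.2],"turn":1},
    {"dp":[0,0,-0.2],"turn":1},
    {"dp":[0,0,-0.2],"turn":1},
    {"dp":[0,0,-0.2],"turn":1},
    {"dp":[0,0,-0.1],"turn":1},
    {"dp":[0,0,0],"turn":1},
    {"dp":[0,0,0],"turn":1},
    {"dp":[0,0,0],"turn":1},
    {"dp":[0,0,0],"turn":0}
  ],
  "grip": 1
}}

```text
time_s: 2.2
tool_pos: [0.2258, 0.5828, 0.3027]
orientation: [2.222, 2.22, 0.0]
wrist_force: [-0.1, -0.3, -0.0]
gripper_width: 0.0917
gripper_force: 0.0
```

```bash
python3 -c "
from h import *
plan([.47,.12,.30],0)"
```

```text
p [0.2258 0.5828 0.3027] yaw_y -0.0009 zaxis [ 0. -0. -1.] shift [-9.25  4.89  0.06] rows 10.5 turn -0.0009 units -0.01
```

Request:
{"name": "step_arm", "arguments": {
  "steps": [
    {"dp":[-0.84,0.445,0],"turn":0},
    {"dp":[-0.84,0.445,0],"turn":0},
    {"dp":[-0.84,0.445,0],"turn":0},
    {"dp":[-0.84,0.445,0],"turn":0},
    {"dp":[-0.84,0.445,0],"turn":0},
    {"dp":[-0.84,0.445,0],"turn":0},
    {"dp":[-0.84,0.445,0],"turn":0},
    {"dp":[-0.84,0.445,0],"turn":0},
    {"dp":[-0.84,0.445,0],"turn":0},
    {"dp":[-0.84,0.445,0],"turn":0},
    {"dp":[-0.84,0.445,0],"turn":0}
  ]
}}

```text
time_s: 3.3
tool_pos: [0.4717, 0.1192, 0.3031]
orientation: [2.215, 2.227, 0.002]
wrist_force: [1.2, 0.6, 0.5]
gripper_width: 0.0918
gripper_force: 0.0
```

Request:
{"name": "step_arm", "arguments": {
  "steps": [
    {"dp":[-0.8,-0.16,0],"turn":0},
    {"dp":[-0.8,-0.16,0],"turn":0},
    {"dp":[-0.8,-0.16,0.3],"turn":0},
    {"dp":[-0.8,-0.16,0.3],"turn":0},
    {"dp":[-0.8,-0.16,0.3],"turn":0},
    {"dp":[-0.8,-0.16,0.3],"turn":0},
    {"dp":[-0.8,-0.16,0.3],"turn":0},
    {"dp":[-0.8,-0.16,0.3],"turn":0},
    {"dp":[-0.8,-0.16,0.2],"turn":0},
    {"dp":[0,0,0],"turn":0},
    {"dp":[0,0,0],"turn":0}
  ]
}}

```text
time_s: 4.4
tool_pos: [0.3989, -0.2399, 0.2026]
orientation: [-2.22, -2.222, 0.001]
wrist_force: [0.0, -0.0, 0.4]
gripper_width: 0.092
gripper_force: 0.0
```

```bash
python3 - <<'E'
from h import *
plan([.402,-.2585,.055],0)
p,M,o=pose()
im,d=r.get_image("wrist");i=r.camera_info("wrist");K=np.array(i["K"]);H=np.array(i["hand_eye"])
v,u=np.mgrid[:400,:640];a=(u-K[0,2])/K[0,0];b=(v-K[1,2])/K[1,1];th=np.hypot(a,b)+1e-9
k=np.tan(np.minimum(th,1.5))/th;C=np.stack([a*k*d,b*k*d,d],-1)
W=(C@H[:3,:3].T+H[:3,3])@M.T+p
for q in r.cut_out("wrist","jar")[:2]:
    m=q["mask"]&(d>0);w=W[m];print(q["conf"],q["box"],m.sum(),np.round(np.percentile(w,[2,50,98],0),3).tolist())
    for lo,hi in((.08,.096),(.02,.1)):
        s=w[(w[:,2]>lo)&(w[:,2]<hi)][:,:2].astype(np.float32);print(cv2.minAreaRect(s),cv2.minEnclosingCircle(s)) if len(s)>3 else 0
cv2.imwrite("pics/w1.png",im)
E
```

```text
p [ 0.3989 -0.2399  0.2026] yaw_y 0.0008 zaxis [-0.001 -0.    -1.   ] shift [-0.37  0.06  2.95] rows 3.0 turn 0.0008 units 0.01
0.57 [298.3, 169.9, 356.9, 241.3] 3410 [[0.379, -0.284, 0.004], [0.403, -0.268, 0.056], [0.427, -0.231, 0.09]]
((0.4031660556793213, -0.25847405195236206), (0.04896083101630211, 0.04936749115586281), 45.88735580444336) ((0.4029819369316101, -0.2587430477142334), 0.025146087631583214)
((0.4029049575328827, -0.25702548027038574), (0.05398866906762123, 0.05412798747420311), 48.55381393432617) ((0.40308213233947754, -0.2576597034931183), 0.02815145254135132)
```

View pics/w1.png

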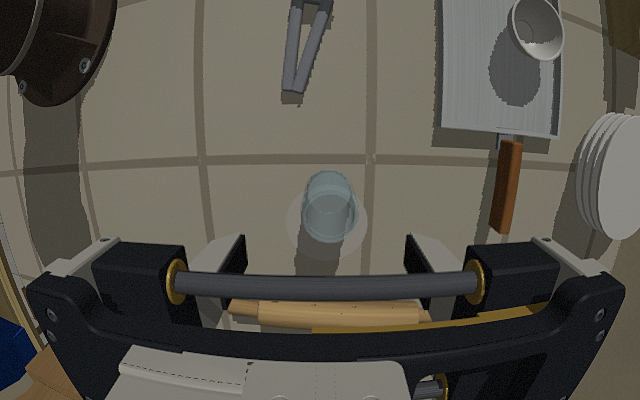

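The wrist view shows the jar at (329,207) between and just ahead of the fingers. It measures (0.403, −0.258), which agrees with the top view. I'll descend and grip it.

Request:
{"name": "step_arm", "arguments": {
  "steps": [
    {"dp":[-0.18,0.04,0.1],"turn":0},
    {"dp":[-0.18,0.04,0.2],"turn":0},
    {"dp":[0,0,0.5],"turn":0},
    {"dp":[0,0,0.5],"turn":0},
    {"dp":[0,0,0.5],"turn":0},
    {"dp":[0,0,0.5],"turn":0},
    {"dp":[0,0,0.4],"turn":0},
    {"dp":[0,0,0.25],"turn":0},
    {"dp":[0,0,0.2],"turn":0},
    {"dp":[0,0,0],"turn":0},
    {"dp":[0,0,0],"turn":0}
  ]
}}

```text
time_s: 5.6
tool_pos: [0.4039, -0.257, 0.0457]
orientation: [2.219, 2.223, 0.001]
wrist_force: [-0.8, -0.1, 0.3]
gripper_width: 0.0919
gripper_force: 0.0
```

Request:
{"name": "step_arm", "arguments": {
  "steps": [
    {"dp":[0,0,0],"turn":0},
    {"dp":[0,0,0],"turn":0},
    {"dp":[0,0,0],"turn":0},
    {"dp":[0,0,0],"turn":0},
    {"dp":[0,0,0],"turn":0},
    {"dp":[0,0,0],"turn":0},
    {"dp":[0,0,0],"turn":0},
    {"dp":[0,0,0],"turn":0}
  ],
  "grip": -1,
  "grip_force": 12
}}

```text
time_s: 6.4
tool_pos: [0.4034, -0.2571, 0.0453]
orientation: [-2.221, -2.222, -0.0]
wrist_force: [-1.0, 0.3, 2.7]
gripper_width: 0.0522
gripper_force: 12.0
```

Request:
{"name": "step_arm", "arguments": {
  "steps": [
    {"dp":[0,0,-0.1],"turn":0},
    {"dp":[0,0,-0.2],"turn":0},
    {"dp":[0,0,-0.4],"turn":0},
    {"dp":[0,0,-0.4],"turn":0},
    {"dp":[0,0,-0.3],"turn":0},
    {"dp":[0,0,-0.2],"turn":0},
    {"dp":[0,0,0],"turn":0}
  ]
}}

```text
time_s: 7.1
tool_pos: [0.4041, -0.2574, 0.1265]
orientation: [2.219, 2.221, 0.002]
wrist_force: [1.0, -0.8, -2.5]
gripper_width: 0.0519
gripper_force: 12.0
```

```bash
python3 - <<'E'
from h import *
p,M,o=pose();print(p,o["wrist_force"],o["gripper_width"])
for c in("top","side"):
    im,d=r.get_image(c);P=cloud(c,d)
    x,y,z=P[d>0].T
    for q in r.cut_out(c,"jar")[:1]:
        w=P[q["mask"]&(d>0)];print(c,q["conf"],q["box"],np.round(np.percentile(w,[2,50,98],0),3).tolist())
    if c=="side": cv2.imwrite("pics/s2.png",cv2.resize(im[200:350,230:430],None,fx=4,fy=4,interpolation=cv2.INTER_CUBIC))
E
```

```text
[ 0.40411317 -0.25738512  0.12653005] [ 0.96699399 -0.79001448 -2.45879875] 0.05194014938041299
top 0.52 [408.1, 254.0, 416.8, 261.9] [[0.373, -0.239, 0.082], [0.407, -0.232, 0.123], [0.423, -0.147, 0.596]]
side 0.97 [290.7, 249.4, 317.0, 290.6] [[0.376, -0.287, 0.081], [0.399, -0.28, 0.129], [0.426, -0.233, 0.168]]
```

View pics/s2.png

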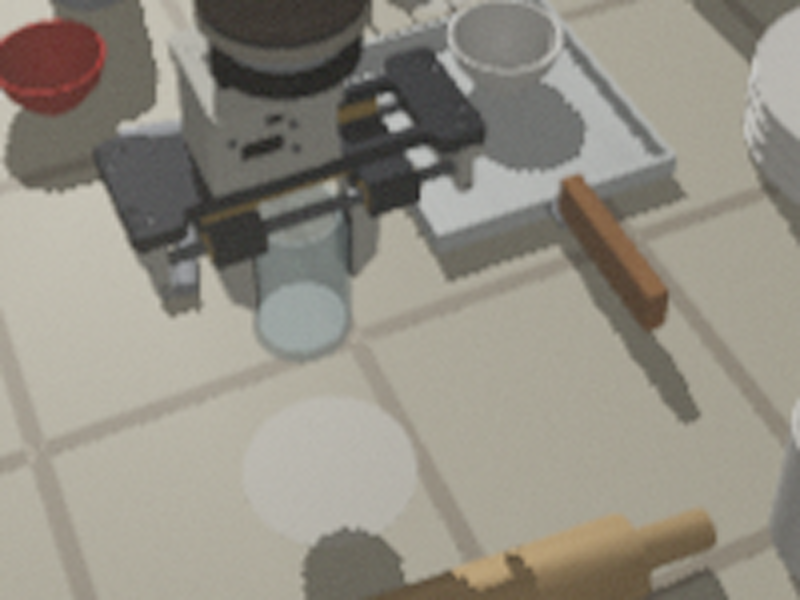

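The jar (crop 303,270) hangs upright with its base about 80 mm up. I'll carry it over the free half of the tray.

Request:
{"name": "step_arm", "arguments": {
  "steps": [
    {"dp":[0.1,0.14,0],"turn":0},
    {"dp":[0.2,0.28,0],"turn":0},
    {"dp":[0.35,0.48,0],"turn":0},
    {"dp":[0.45,0.62,0],"turn":0},
    {"dp":[0.5,0.69,0],"turn":0},
    {"dp":[0.45,0.62,0],"turn":0},
    {"dp":[0.35,0.48,0],"turn":0},
    {"dp":[0.2,0.28,0],"turn":0},
    {"dp":[0.1,0.13,0],"turn":0},
    {"dp":[0,0,0],"turn":0},
    {"dp":[0,0,0],"turn":0}
  ]
}}

```text
time_s: 8.4
tool_pos: [0.5882, -0.1232, 0.1252]
orientation: [-2.222, -2.22, 0.001]
wrist_force: [-0.5, -0.2, -2.6]
gripper_width: 0.0521
gripper_force: 12.0
```

Request:
{"name": "step_arm", "arguments": {
  "steps": [
    {"dp":[0,0,0.1],"turn":0},
    {"dp":[0,0,0.25],"turn":0},
    {"dp":[0,0,0.3],"turn":0},
    {"dp":[0,0,0.3],"turn":0},
    {"dp":[0,0,0.2],"turn":0},
    {"dp":[0,0,0.1],"turn":0},
    {"dp":[0,0,0.08],"turn":0},
    {"dp":[0,0,0],"turn":0},
    {"dp":[0,0,0],"turn":0}
  ]
}}

```text
time_s: 9.3
tool_pos: [0.5896, -0.122, 0.0591]
orientation: [2.22, 2.222, 0.001]
wrist_force: [-0.4, -1.1, -0.2]
gripper_width: 0.052
gripper_force: 12.0
```

Request:
{"name": "step_arm", "arguments": {
  "steps": [
    {"dp":[0,0,0.04],"turn":0},
    {"dp":[0,0,0.04],"turn":0},
    {"dp":[0,0,0.03],"turn":0},
    {"dp":[0,0,0.03],"turn":0},
    {"dp":[0,0,0],"turn":0},
    {"dp":[0,0,0],"turn":0}
  ]
}}

```text
time_s: 9.9
tool_pos: [0.5893, -0.1219, 0.0517]
orientation: [-2.22, -2.222, -0.0]
wrist_force: [-0.2, -0.3, -1.5]
gripper_width: 0.0523
gripper_force: 12.0
```

Request:
{"name": "step_arm", "arguments": {
  "steps": [
    {"dp":[0,0,0.02],"turn":0},
    {"dp":[0,0,0.02],"turn":0},
    {"dp":[0,0,0],"turn":0}
  ]
}}

```text
time_s: 10.2
tool_pos: [0.5894, -0.1219, 0.0503]
orientation: [2.22, 2.222, 0.001]
wrist_force: [-2.5, 0.8, 6.0]
gripper_width: 0.0522
gripper_force: 12.1
```

Request:
{"name": "step_arm", "arguments": {
  "steps": [
    {"dp":[0,0,0],"turn":0},
    {"dp":[0,0,0],"turn":0},
    {"dp":[0,0,0],"turn":0},
    {"dp":[0,0,0],"turn":0},
    {"dp":[0,0,0],"turn":0}
  ],
  "grip": 0.7
}}

```text
time_s: 10.7
tool_pos: [0.5893, -0.1219, 0.0497]
orientation: [-2.22, -2.222, 0.0]
wrist_force: [-0.1, -0.6, 0.3]
gripper_width: 0.0778
gripper_force: 0.0
```

Request:
{"name": "step_arm", "arguments": {
  "steps": [
    {"dp":[0,0,-0.1],"turn":0},
    {"dp":[0,0,-0.3],"turn":0},
    {"dp":[0,0,-0.5],"turn":0},
    {"dp":[0,0,-0.6],"turn":0},
    {"dp":[0,0,-0.6],"turn":0},
    {"dp":[0,0,-0.3],"turn":0},
    {"dp":[-0.7,0,0],"turn":0},
    {"dp":[-0.7,0.2,0],"turn":0},
    {"dp":[-0.7,0.2,0],"turn":0},
    {"dp":[-0.4,0.1,0],"turn":0},
    {"dp":[0,0,0],"turn":0},
    {"dp":[0,0,0],"turn":0}
  ]
}}

```text
time_s: 11.9
tool_pos: [0.6141, -0.247, 0.1697]
orientation: [-2.221, -2.221, 0.0]
wrist_force: [0.3, 1.0, 0.6]
gripper_width: 0.0782
gripper_force: 0.0
```

```bash
python3 - <<'E'
from h import *
p,M,o=pose()
im,d=r.get_image("wrist");cv2.imwrite("pics/w3.png",im)
i=r.camera_info("wrist");K=np.array(i["K"]);H=np.array(i["hand_eye"])
v,u=np.mgrid[:400,:640];a=(u-K[0,2])/K[0,0];b=(v-K[1,2])/K[1,1];th=np.hypot(a,b)+1e-9
k=np.tan(np.minimum(th,1.5))/th;C=np.stack([a*k*d,b*k*d,d],-1)
W=((C@H[:3,:3].T+H[:3,3])@M.T+p)
A=W[d>0];x,y,z=A.T
t=(z>.037)&(z<.05)&(y<-.185)&(y>-.31)&(x>.58)&(x<.65);q=A[t]
print("handle",len(q),cv2.minAreaRect(q[:,:2].astype(np.float32)),np.round(np.percentile(q,[2,50,98],0),3).tolist())
c=np.polyfit(q[:,1],q[:,0],1);print(c,np.polyval(c,-.252))
q=A[(z>.09)&(z<.1)&(x>.54)&(x<.64)&(y>-.17)&(y<-.08)];print("jar top",len(q),cv2.minEnclosingCircle(q[:,:2].astype(np.float32)))
plan([.615,-.252,.026],None)
E
```

```text
handle 2042 ((0.6168877482414246, -0.24293062090873718), (0.11054309457540512, 0.01640506088733673), 89.65265655517578) [[0.609, -0.295, 0.041], [0.617, -0.239, 0.044], [0.625, -0.19, 0.046]]
[0.00839836 0.61893539] 0.6168190010449094
jar top 939 ((0.5897078514099121, -0.12388911843299866), 0.025121646001935005)
p [ 0.6143 -0.246   0.1696] yaw_y 0.0013 zaxis [-0.     0.001 -1.   ] shift [-0.12  0.01  2.87] rows 2.9
```

View pics/w3.png

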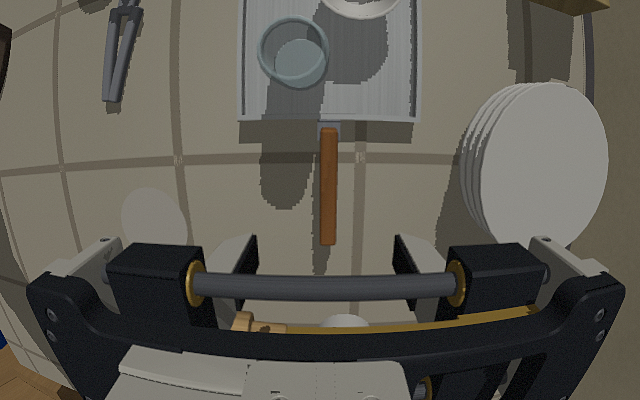

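The jar stands upright on the tray at (294,52), and the handle at (328,185) is ready to be pinched. Descending onto it.

Request:
{"name": "step_arm", "arguments": {
  "steps": [
    {"dp":[-0.1,0.05,0.3],"turn":0},
    {"dp":[0,0,0.5],"turn":0},
    {"dp":[0,0,0.5],"turn":0},
    {"dp":[0,0,0.5],"turn":0},
    {"dp":[0,0,0.4],"turn":0},
    {"dp":[0,0,0.3],"turn":0},
    {"dp":[0,0,0.2],"turn":0},
    {"dp":[0,0,0.15],"turn":0},
    {"dp":[0,0,0],"turn":0},
    {"dp":[0,0,0],"turn":0}
  ],
  "grip": 0.2
}}

```text
time_s: 12.95
tool_pos: [0.6173, -0.2521, 0.0278]
orientation: [2.22, 2.222, 0.001]
wrist_force: [0.3, -0.8, 0.1]
gripper_width: 0.0551
gripper_force: 0.0
```

Request:
{"name": "step_arm", "arguments": {
  "steps": [
    {"dp":[0,0,0],"turn":0},
    {"dp":[0,0,0],"turn":0},
    {"dp":[0,0,0],"turn":0},
    {"dp":[0,0,0],"turn":0},
    {"dp":[0,0,0],"turn":0},
    {"dp":[0,0,0],"turn":0},
    {"dp":[0,0,0],"turn":0},
    {"dp":[0,0,0],"turn":0}
  ],
  "grip": -1,
  "grip_force": 25
}}

```text
time_s: 13.75
tool_pos: [0.617, -0.2519, 0.0273]
orientation: [2.221, 2.222, 0.0]
wrist_force: [-0.4, 0.5, 1.9]
gripper_width: 0.0158
gripper_force: 25.0
```

```bash
python3 - <<'E'
from h import *
u=np.array([.0565,.9984]);n=np.array([.9984,-.0565]);O=np.array([.6205,.300])
for s in(-.20,-.15,0):
    g=O+(s-.172)*u;print(s,end=" ");plan([*g,.026],-.0565)
E
```

```text
-0.2 p [ 0.617  -0.2519  0.0273] yaw_y 0.0007 zaxis [ 0.  0. -1.] shift [ 3.61 -0.35  0.03] rows 3.6 turn 0.0572 units 0.48
-0.15 p [ 0.617  -0.2519  0.0273] yaw_y 0.0007 zaxis [ 0.  0. -1.] shift [ 4.61 -0.29  0.03] rows 4.6 turn 0.0572 units 0.48
0 p [ 0.617  -0.2519  0.0273] yaw_y 0.0007 zaxis [ 0.  0. -1.] shift [ 7.6  -0.12  0.03] rows 7.6 turn 0.0572 units 0.48
```

Request:
{"name": "step_arm", "arguments": {
  "steps": [
    {"dp":[0.05,0,0],"turn":0.02},
    {"dp":[0.12,-0.02,0],"turn":0.04},
    {"dp":[0.2,-0.02,0],"turn":0.06},
    {"dp":[0.28,-0.03,0],"turn":0.06},
    {"dp":[0.32,-0.03,0],"turn":0.06},
    {"dp":[0.32,-0.02,0],"turn":0.06},
    {"dp":[0.32,-0.02,0],"turn":0.06},
    {"dp":[0.32,-0.01,0],"turn":0.06},
    {"dp":[0.32,0,0],"turn":0.04},
    {"dp":[0.32,0,0],"turn":0},
    {"dp":[0.28,0,0],"turn":0},
    {"dp":[0.2,0,0],"turn":0}
  ]
}}

```text
time_s: 14.95
tool_pos: [0.6149, -0.0977, 0.0273]
orientation: [-2.28, -2.161, -0.001]
wrist_force: [-0.5, -3.9, 0.6]
gripper_width: 0.0158
gripper_force: 25.0
```

Request:
{"name": "step_arm", "arguments": {
  "steps": [
    {"dp":[0.1,0,0],"turn":0},
    {"dp":[0.04,0,0],"turn":0},
    {"dp":[0,0,0],"turn":0},
    {"dp":[0,0,0],"turn":0}
  ]
}}

```text
time_s: 15.35
tool_pos: [0.6152, -0.092, 0.0273]
orientation: [-2.28, -2.16, -0.001]
wrist_force: [-0.5, -0.1, 2.3]
gripper_width: 0.0157
gripper_force: 25.0
```

```bash
cat > m.py <<'E'
from h import *
def line(n,q):
    q=q[:,:2]
    if len(q)<10: return print(n,"few")
    for _ in range(4):
        a,b=np.polyfit(q[:,1],q[:,0],1);e=q[:,0]-a*q[:,1]-b;q=q[abs(e)<max(2*e.std(),.002)]
    print(n,len(q),"dx/dy",round(a,4),"x(.09)",round(a*.09+b,4),"x(.2)",round(a*.2+b,4),"x(.3)",round(a*.3+b,4),np.round(np.percentile(q[:,1],[1,99]),3))
E
python3 - <<'E'
from m import *
plan([.6205-.0565*.172,.3-.9984*.172,.0273],-.0565)
for c in("top","side"):
    im,d=r.get_image(c);P=cloud(c,d);A=P[d>0];x,y,z=A.T
    cv2.imwrite(f"pics/{c}4.png",cv2.resize(im[120:300,160:460] if c=="top" else im[80:300,230:430],None,fx=2.6,fy=2.6,interpolation=cv2.INTER_CUBIC))
    print(c)
    f=(z>.022)&(z<.032)&(y>.19)&(y<.43)
    line("runner lo",A[f&(x>.505)&(x<.545)]);line("runner hi",A[f&(x>.69)&(x<.73)])
    t=(z>.013)&(z<.022)&(y>-.02)&(y<.17)
    line("rim lo",A[t&(x>.5)&(x<.54)]);line("rim hi",A[t&(x>.68)&(x<.72)])
    t=(z>.003)&(z<.022)&(x>.54)&(x<.69)&(y>.15)&(y<.21);print("front",np.round(np.percentile(A[t][:,1],[2,50,95,98]),3))
E
```

```text
p [ 0.6152 -0.092   0.0273] yaw_y -0.0543 zaxis [ 0.     0.001 -1.   ] shift [ 4.39 -0.33  0.  ] rows 4.4 turn 0.0022 units 0.02
top
runner lo 293 dx/dy 0.0198 x(.09) 0.5237 x(.2) 0.5259 x(.3) 0.5278 [0.21  0.409]
runner hi 300 dx/dy 0.044 x(.09) 0.704 x(.2) 0.7089 x(.3) 0.7133 [0.197 0.39 ]
rim lo few
rim hi 109 dx/dy 0.0616 x(.09) 0.7136 x(.2) 0.7203 x(.3) 0.7265 [-0.017  0.167]
front [0.153 0.174 0.205 0.208]
side
runner lo 188 dx/dy 0.057 x(.09) 0.513 x(.2) 0.5193 x(.3) 0.525 [0.205 0.411]
runner hi 201 dx/dy 0.0589 x(.09) 0.6989 x(.2) 0.7054 x(.3) 0.7113 [0.196 0.402]
rim lo 73 dx/dy 0.0485 x(.09) 0.5356 x(.2) 0.5409 x(.3) 0.5458 [-0.015  0.157]
rim hi few
front [0.151 0.176 0.181 0.182]
```

View pics/top4.png

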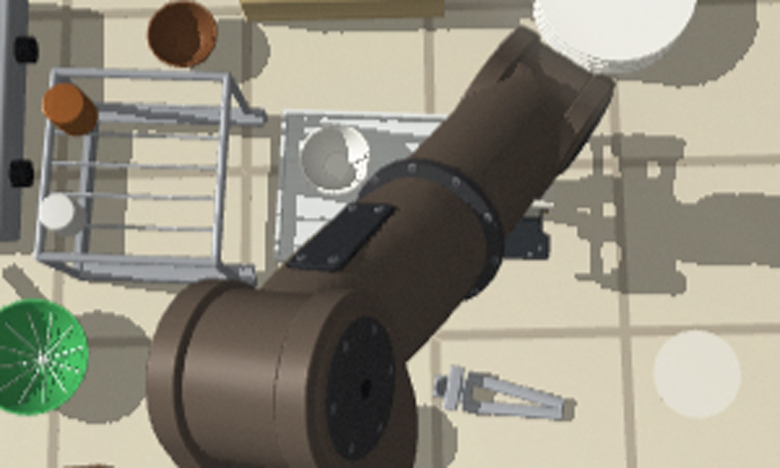

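The tray front is at about y = 0.18, just short of the mouth. It is aligned but about 17 mm too far in +x, so I'll correct sideways and check with the wrist camera.

Request:
{"name": "step_arm", "arguments": {
  "steps": [
    {"dp":[0,-0.04,0],"turn":0.02},
    {"dp":[0,-0.08,0],"turn":0},
    {"dp":[0,-0.09,0],"turn":0},
    {"dp":[0,-0.08,0],"turn":0},
    {"dp":[0,-0.04,0],"turn":0},
    {"dp":[0,0,0],"turn":0},
    {"dp":[0,0,0],"turn":0}
  ]
}}

```text
time_s: 16.15
tool_pos: [0.5983, -0.0915, 0.0272]
orientation: [-2.284, -2.157, 0.0]
wrist_force: [1.9, -0.2, 0.7]
gripper_width: 0.0161
gripper_force: 25.4
```

```bash
python3 - <<'E'
from m import *
plan([.6205-.0565*.172,.3-.9984*.172,.0273],-.0565)
p,M,o=pose()
im,d=r.get_image("wrist");cv2.imwrite("pics/w5.png",im)
i=r.camera_info("wrist");K=np.array(i["K"]);H=np.array(i["hand_eye"])
v,u=np.mgrid[:400,:640];a=(u-K[0,2])/K[0,0];b=(v-K[1,2])/K[1,1];th=np.hypot(a,b)+1e-9
k=np.tan(np.minimum(th,1.5))/th;C=np.stack([a*k*d,b*k*d,d],-1)
A=((C@H[:3,:3].T+H[:3,3])@M.T+p)[d>0];x,y,z=A.T
print(np.histogram(y,np.arange(-.1,.5,.05)))
f=(z>.021)&(z<.034)&(y>.19)&(y<.43)
line("runner lo",A[f&(x>.50)&(x<.545)]);line("runner hi",A[f&(x>.69)&(x<.73)])
t=(z>.012)&(z<.023)&(y>-.02)&(y<.17)
line("rim lo",A[t&(x>.5)&(x<.54)]);line("rim hi",A[t&(x>.68)&(x<.72)])
c,dd=r.get_image("side");A=cloud("side",dd)[dd>0];x,y,z=A.T
t=(z>.013)&(z<.022)&(y>-.02)&(y<.17);line("side rim lo",A[t&(x>.5)&(x<.54)])
c,dd=r.get_image("top");A=cloud("top",dd)[dd>0];x,y,z=A.T
t=(z>.013)&(z<.022)&(y>-.02)&(y<.17);line("top rim hi",A[t&(x>.68)&(x<.72)])
E
```

```text
p [ 0.5983 -0.0915  0.0272] yaw_y -0.0569 zaxis [-0.  0. -1.] shift [ 4.4 -0.  -0. ] rows 4.4 turn -0.0004 units -0.0
(array([114548,  50946,  49775,  11873,   1075,      7,      0,      0,
            0,      0,      0]), array([-0.1 , -0.05,  0.  ,  0.05,  0.1 ,  0.15,  0.2 ,  0.25,  0.3 ,
        0.35,  0.4 ,  0.45]))
runner lo few
runner hi few
rim lo 1366 dx/dy 0.0684 x(.09) 0.5258 x(.2) 0.5334 x(.3) 0.5402 [-0.012  0.054]
rim hi 1347 dx/dy 0.0819 x(.09) 0.7002 x(.2) 0.7093 x(.3) 0.7174 [-0.019  0.049]
side rim lo 75 dx/dy 0.082 x(.09) 0.5239 x(.2) 0.5329 x(.3) 0.5411 [-0.012  0.165]
top rim hi 110 dx/dy 0.0809 x(.09) 0.7017 x(.2) 0.7106 x(.3) 0.7187 [-0.017  0.169]
```

View pics/w5.png

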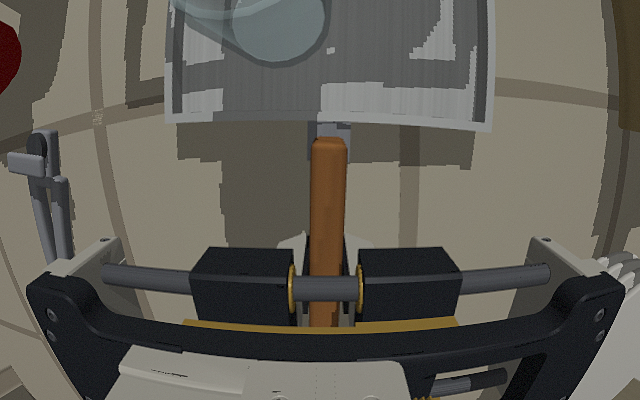

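The wrist view shows the jar upright at (280,30) and the tray turned slightly clockwise in the grip (rim slope about 0.08 against 0.056). I'll turn it back.

Request:
{"name": "step_arm", "arguments": {
  "steps": [
    {"dp":[0,0,0],"turn":-0.08},
    {"dp":[0,0,0],"turn":-0.1},
    {"dp":[0,0,0],"turn":-0.06},
    {"dp":[0,0,0],"turn":0},
    {"dp":[0,0,0],"turn":0}
  ]
}}

```text
time_s: 16.8
tool_pos: [0.5988, -0.0916, 0.0273]
orientation: [2.252, 2.19, 0.0]
wrist_force: [3.1, -0.9, -1.3]
gripper_width: 0.0162
gripper_force: 25.9
```

```bash
cat >> m.py <<'E'
def check(y0,y1):
    plan([.6205-.0565*.172,.3-.9984*.172,.0273],-.0565)
    p,M,o=pose();im,d=r.get_image("wrist")
    i=r.camera_info("wrist");K=np.array(i["K"]);H=np.array(i["hand_eye"])
    v,u=np.mgrid[:400,:640];a=(u-K[0,2])/K[0,0];b=(v-K[1,2])/K[1,1];th=np.hypot(a,b)+1e-9
    k=np.tan(np.minimum(th,1.5))/th;C=np.stack([a*k*d,b*k*d,d],-1)
    A={"wrist":((C@H[:3,:3].T+H[:3,3])@M.T+p)[d>0]}
    for c in("side","top"):
        im,dd=r.get_image(c);A[c]=cloud(c,dd)[dd>0]
    for c in A:
        x,y,z=A[c].T;t=(z>.013)&(z<.0225)&(y>y0)&(y<y1)
        line(c+" rim lo",A[c][t&(x>.5)&(x<.54)]);line(c+" rim hi",A[c][t&(x>.68)&(x<.725)])
    q=A["wrist"];h=(q[:,2]>.037)&(q[:,2]<.05)&(abs(q[:,0]-.6)<.03)&(q[:,1]>p[1]-.02)&(q[:,1]<p[1]+.07);line("handle",q[h])
E
python3 -c "
from m import *
check(-.02,.17)"
```

```text
p [ 0.5988 -0.0916  0.0273] yaw_y -0.0281 zaxis [ 0. -0. -1.] shift [ 4.4   0.12 -0.  ] rows 4.4 turn 0.0284 units 0.24
wrist rim lo 1326 dx/dy 0.0627 x(.09) 0.5254 x(.2) 0.5323 x(.3) 0.5385 [-0.012  0.054]
wrist rim hi 1356 dx/dy 0.0785 x(.09) 0.7001 x(.2) 0.7087 x(.3) 0.7166 [-0.019  0.052]
side rim lo 77 dx/dy 0.0773 x(.09) 0.5234 x(.2) 0.5319 x(.3) 0.5396 [-0.015  0.164]
side rim hi few
top rim lo few
top rim hi 110 dx/dy 0.0717 x(.09) 0.7007 x(.2) 0.7086 x(.3) 0.7158 [-0.017  0.17 ]
handle 5028 dx/dy 0.0739 x(.09) 0.6124 x(.2) 0.6206 x(.3) 0.6279 [-0.111 -0.028]
```

Request:
{"name": "step_arm", "arguments": {
  "steps": [
    {"dp":[0,0,0],"turn":0},
    {"dp":[0,0,0],"turn":0},
    {"dp":[0,0,0],"turn":0},
    {"dp":[0,0,0],"turn":-0.05},
    {"dp":[0,0,0],"turn":-0.08},
    {"dp":[0,0,0],"turn":-0.05},
    {"dp":[0,0,0],"turn":0},
    {"dp":[0,0,0],"turn":0}
  ],
  "grip_force": 60
}}

```text
time_s: 17.75
tool_pos: [0.5987, -0.0913, 0.0272]
orientation: [-2.228, -2.214, -0.0]
wrist_force: [3.3, 0.3, 0.7]
gripper_width: 0.016
gripper_force: 60.0
```

```bash
python3 -c "
from m import *
check(-.02,.17)"
```

```text
p [ 0.5987 -0.0913  0.0272] yaw_y -0.0062 zaxis [ 0.  0. -1.] shift [ 4.39  0.22 -0.  ] rows 4.4 turn 0.0503 units 0.42
wrist rim lo 1315 dx/dy 0.0047 x(.09) 0.516 x(.2) 0.5165 x(.3) 0.517 [-0.016  0.051]
wrist rim hi 1360 dx/dy 0.0322 x(.09) 0.6912 x(.2) 0.6947 x(.3) 0.6979 [-0.019  0.054]
side rim lo 85 dx/dy 0.0317 x(.09) 0.5149 x(.2) 0.5184 x(.3) 0.5216 [-0.018  0.167]
side rim hi few
top rim lo few
top rim hi 120 dx/dy 0.0387 x(.09) 0.6923 x(.2) 0.6966 x(.3) 0.7005 [-0.017  0.167]
handle 4955 dx/dy 0.029 x(.09) 0.6041 x(.2) 0.6073 x(.3) 0.6102 [-0.11  -0.027]
```

Request:
{"name": "step_arm", "arguments": {
  "steps": [
    {"dp":[0,0,0],"turn":0.06},
    {"dp":[0,0,0],"turn":0.1},
    {"dp":[0,0,0],"turn":0.06},
    {"dp":[0,0,0],"turn":0},
    {"dp":[0,0,0],"turn":0}
  ]
}}

```text
time_s: 18.4
tool_pos: [0.5981, -0.0913, 0.0272]
orientation: [-2.256, -2.185, 0.001]
wrist_force: [-1.1, 1.3, 5.9]
gripper_width: 0.0156
gripper_force: 59.9
```

```bash
python3 -c "
from m import *
check(-.02,.17)"
```

```text
p [ 0.5981 -0.0913  0.0272] yaw_y -0.0321 zaxis [-0.001  0.    -1.   ] shift [ 4.4   0.11 -0.  ] rows 4.4 turn 0.0244 units 0.2
wrist rim lo 1250 dx/dy 0.0125 x(.09) 0.5164 x(.2) 0.5177 x(.3) 0.519 [-0.015  0.048]
wrist rim hi 1357 dx/dy 0.0372 x(.09) 0.6914 x(.2) 0.6955 x(.3) 0.6992 [-0.019  0.051]
side rim lo 78 dx/dy 0.0333 x(.09) 0.5153 x(.2) 0.519 x(.3) 0.5223 [-0.015  0.17 ]
side rim hi few
top rim lo few
top rim hi 114 dx/dy 0.0419 x(.09) 0.6925 x(.2) 0.6971 x(.3) 0.7013 [-0.017  0.17 ]
handle 5027 dx/dy 0.0306 x(.09) 0.6039 x(.2) 0.6073 x(.3) 0.6104 [-0.11  -0.028]
```

Request:
{"name": "step_arm", "arguments": {
  "steps": [
    {"dp":[0,0,0],"turn":0.08},
    {"dp":[0,0,0],"turn":0.1},
    {"dp":[0,0,0],"turn":0.08},
    {"dp":[0,0,0],"turn":0},
    {"dp":[0,0,0],"turn":0}
  ]
}}

```text
time_s: 19.05
tool_pos: [0.5971, -0.0912, 0.0271]
orientation: [-2.289, -2.149, 0.002]
wrist_force: [-4.7, -0.3, 9.6]
gripper_width: 0.0155
gripper_force: 60.1
```

```bash
python3 -c "
from m import *
check(-.02,.17)"
```

```text
p [ 0.5971 -0.0912  0.0271] yaw_y -0.0631 zaxis [-0.003  0.001 -1.   ] shift [ 4.4 -0.  -0. ] rows 4.4 turn -0.0066 units -0.06
wrist rim lo 1259 dx/dy 0.0287 x(.09) 0.5194 x(.2) 0.5226 x(.3) 0.5255 [-0.013  0.05 ]
wrist rim hi 1305 dx/dy 0.061 x(.09) 0.6951 x(.2) 0.7018 x(.3) 0.7079 [-0.019  0.048]
side rim lo 76 dx/dy 0.0541 x(.09) 0.5187 x(.2) 0.5246 x(.3) 0.53 [-0.012  0.165]
side rim hi few
top rim lo few
top rim hi 119 dx/dy 0.0593 x(.09) 0.6962 x(.2) 0.7027 x(.3) 0.7087 [-0.017  0.169]
handle 5011 dx/dy 0.0574 x(.09) 0.6078 x(.2) 0.6141 x(.3) 0.6199 [-0.11  -0.027]
```

Tray heading and centring now match the rack line (about 0.056 slope, centre offset under 1 mm). Pushing in.

Request:
{"name": "step_arm", "arguments": {
  "steps": [
    {"dp":[0.05,0,0],"turn":0},
    {"dp":[0.12,0,0],"turn":0},
    {"dp":[0.2,0,0],"turn":0},
    {"dp":[0.2,0,0],"turn":0},
    {"dp":[0.2,0,0],"turn":0},
    {"dp":[0.2,0,0],"turn":0},
    {"dp":[0.15,0,0],"turn":0},
    {"dp":[0.08,0,0],"turn":0},
    {"dp":[0,0,0],"turn":0}
  ]
}}

```text
time_s: 20.1
tool_pos: [0.602, -0.0326, 0.0272]
orientation: [2.291, 2.148, -0.002]
wrist_force: [-1.0, -2.5, 4.2]
gripper_width: 0.0157
gripper_force: 59.8
```

```bash
python3 -c "
from m import *
check(.05,.21)"
```

```text
p [ 0.602  -0.0326  0.0272] yaw_y -0.0646 zaxis [-0.    -0.001 -1.   ] shift [ 3.22 -0.03 -0.01] rows 3.2 turn -0.0081 units -0.07
wrist rim lo 1148 dx/dy 0.0658 x(.09) 0.5241 x(.2) 0.5313 x(.3) 0.5379 [0.051 0.111]
wrist rim hi 1049 dx/dy 0.075 x(.09) 0.6978 x(.2) 0.7061 x(.3) 0.7136 [0.051 0.107]
side rim lo 57 dx/dy 0.0683 x(.09) 0.5215 x(.2) 0.529 x(.3) 0.5358 [0.055 0.201]
side rim hi few
top rim lo few
top rim hi 81 dx/dy 0.0696 x(.09) 0.6991 x(.2) 0.7067 x(.3) 0.7137 [0.056 0.198]
handle 5007 dx/dy 0.0684 x(.09) 0.6106 x(.2) 0.6181 x(.3) 0.625 [-0.051  0.031]
```

Request:
{"name": "step_arm", "arguments": {
  "steps": [
    {"dp":[0,-0.02,0],"turn":-0.06},
    {"dp":[0,-0.01,0],"turn":-0.08},
    {"dp":[0,0,0],"turn":-0.04},
    {"dp":[0,0,0],"turn":0}
  ]
}}

```text
time_s: 20.65
tool_pos: [0.6012, -0.0312, 0.0272]
orientation: [2.268, 2.174, 0.001]
wrist_force: [3.5, -1.4, 0.2]
gripper_width: 0.0161
gripper_force: 60.0
```

```bash
python3 -c "
from m import *
check(.05,.21)"
```

```text
p [ 0.6012 -0.0312  0.0272] yaw_y -0.0422 zaxis [ 0.001  0.    -1.   ] shift [ 3.19  0.06 -0.  ] rows 3.2 turn 0.0143 units 0.12
wrist rim lo 1202 dx/dy 0.0584 x(.09) 0.5225 x(.2) 0.5289 x(.3) 0.5347 [0.051 0.113]
wrist rim hi 1119 dx/dy 0.0709 x(.09) 0.6962 x(.2) 0.704 x(.3) 0.711 [0.051 0.111]
side rim lo 61 dx/dy 0.0659 x(.09) 0.5196 x(.2) 0.5269 x(.3) 0.5335 [0.051 0.208]
side rim hi few
top rim lo few
top rim hi 84 dx/dy 0.0604 x(.09) 0.6974 x(.2) 0.704 x(.3) 0.71 [0.056 0.198]
handle 4924 dx/dy 0.0635 x(.09) 0.6092 x(.2) 0.6162 x(.3) 0.6225 [-0.05   0.032]
```

Request:
{"name": "step_arm", "arguments": {
  "steps": [
    {"dp":[0.05,0,0],"turn":0},
    {"dp":[0.12,0,0],"turn":0},
    {"dp":[0.2,0,0],"turn":0},
    {"dp":[0.2,0,0],"turn":0},
    {"dp":[0.2,0,0],"turn":0},
    {"dp":[0.2,0,0],"turn":0},
    {"dp":[0.15,0,0],"turn":0},
    {"dp":[0.08,0,0],"turn":0},
    {"dp":[0,0,0],"turn":0}
  ]
}}

```text
time_s: 21.7
tool_pos: [0.6028, 0.0288, 0.0272]
orientation: [-2.266, -2.175, 0.001]
wrist_force: [0.7, -2.3, 3.6]
gripper_width: 0.0154
gripper_force: 59.8
```

```bash
python3 -c "
from m import *
check(.08,.21)"
```

```text
p [0.6028 0.0288 0.0272] yaw_y -0.0412 zaxis [-0.001 -0.    -1.   ] shift [ 1.99  0.08 -0.  ] rows 2.0 turn 0.0153 units 0.13
wrist rim lo 1265 dx/dy 0.0374 x(.09) 0.5202 x(.2) 0.5243 x(.3) 0.5281 [0.106 0.171]
wrist rim hi 1414 dx/dy 0.0542 x(.09) 0.6929 x(.2) 0.6989 x(.3) 0.7043 [0.097 0.17 ]
side rim lo 49 dx/dy -0.0013 x(.09) 0.5199 x(.2) 0.5197 x(.3) 0.5196 [0.103 0.209]
side rim hi few
top rim lo few
top rim hi 46 dx/dy 0.026 x(.09) 0.6958 x(.2) 0.6986 x(.3) 0.7013 [0.137 0.208]
handle 5012 dx/dy 0.0488 x(.09) 0.606 x(.2) 0.6114 x(.3) 0.6162 [0.01  0.093]
```

Request:
{"name": "step_arm", "arguments": {
  "steps": [
    {"dp":[0.05,0.01,0],"turn":0.04},
    {"dp":[0.12,0.02,0],"turn":0.04},
    {"dp":[0.2,0.01,0],"turn":0.02},
    {"dp":[0.2,0.01,0],"turn":0},
    {"dp":[0.2,0.01,0],"turn":0},
    {"dp":[0.2,0,0],"turn":0},
    {"dp":[0.2,0,0],"turn":0},
    {"dp":[0.2,0,0],"turn":0},
    {"dp":[0.15,0,0],"turn":0},
    {"dp":[0.1,0,0],"turn":0},
    {"dp":[0.05,0,0],"turn":0},
    {"dp":[0,0,0],"turn":0}
  ]
}}

```text
time_s: 23.05
tool_pos: [0.6106, 0.1111, 0.0272]
orientation: [2.281, 2.16, -0.002]
wrist_force: [-0.9, -4.4, 5.0]
gripper_width: 0.0156
gripper_force: 59.8
```

```bash
python3 -c "
from m import *
print(r.get_obs()['wrist_force'])
check(.15,.26)"
```

```text
[-0.90281961 -4.39617533  4.96157437]
p [0.6106 0.1111 0.0272] yaw_y -0.0545 zaxis [-0.    -0.001 -1.   ] shift [ 0.34 -0.02 -0.  ] rows 0.3 turn 0.002 units 0.02
wrist rim lo 655 dx/dy 0.0817 x(.09) 0.5215 x(.2) 0.5305 x(.3) 0.5387 [0.189 0.25 ]
wrist rim hi 702 dx/dy 0.0812 x(.09) 0.6926 x(.2) 0.7015 x(.3) 0.7096 [0.178 0.25 ]
side rim lo 30 dx/dy -0.2986 x(.09) 0.5573 x(.2) 0.5244 x(.3) 0.4946 [0.187 0.258]
side rim hi 13 dx/dy 0.2392 x(.09) 0.6836 x(.2) 0.71 x(.3) 0.7339 [0.177 0.201]
top rim lo few
top rim hi few
handle 4993 dx/dy 0.0606 x(.09) 0.6096 x(.2) 0.6162 x(.3) 0.6223 [0.092 0.175]
```

Request:
{"name": "step_arm", "arguments": {
  "steps": [
    {"dp":[0.05,0,0],"turn":0},
    {"dp":[0.08,0,0],"turn":0},
    {"dp":[0.08,0,0],"turn":0},
    {"dp":[0.05,0,0],"turn":0},
    {"dp":[0.03,0,0],"turn":0},
    {"dp":[0,0,0],"turn":0}
  ]
}}

```text
time_s: 23.8
tool_pos: [0.6116, 0.1255, 0.0273]
orientation: [2.281, 2.159, -0.001]
wrist_force: [0.3, -6.2, 4.7]
gripper_width: 0.0156
gripper_force: 59.8
```

Request:
{"name": "step_arm", "arguments": {
  "steps": [
    {"dp":[0.03,0,0],"turn":0},
    {"dp":[0.03,0,0],"turn":0},
    {"dp":[0,0,0],"turn":0}
  ]
}}

```text
time_s: 24.1
tool_pos: [0.6117, 0.1283, 0.0272]
orientation: [2.281, 2.159, -0.001]
wrist_force: [-0.9, -5.2, 5.0]
gripper_width: 0.0154
gripper_force: 59.8
```

Request:
{"name": "step_arm", "arguments": {
  "steps": [
    {"dp":[0.03,0,0],"turn":0},
    {"dp":[0.03,0,0],"turn":0},
    {"dp":[0,0,0],"turn":0}
  ]
}}

```text
time_s: 24.4
tool_pos: [0.6118, 0.1293, 0.0272]
orientation: [2.282, 2.157, -0.004]
wrist_force: [-0.2, -10.5, 4.1]
gripper_width: 0.0159
gripper_force: 59.8
```

Request:
{"name": "step_arm", "arguments": {
  "steps": [
    {"dp":[0.03,0,0],"turn":0},
    {"dp":[0,0,0],"turn":0},
    {"dp":[0,0,0],"turn":0}
  ]
}}

```text
time_s: 24.7
tool_pos: [0.6121, 0.1293, 0.0272]
orientation: [2.282, 2.155, -0.005]
wrist_force: [0.5, -14.7, 3.8]
gripper_width: 0.0159
gripper_force: 59.9
```

```bash
python3 -c "
from m import *
check(.17,.28)
p,M,o=pose()
im,d=r.get_image('side');A=cloud('side',d)[d>0]
cv2.imwrite('pics/s6.png',cv2.resize(im[60:260,230:430],None,fx=3,fy=3,interpolation=cv2.INTER_CUBIC))
"
```

```text
p [0.6121 0.1293 0.0272] yaw_y -0.0573 zaxis [ 0.    -0.005 -1.   ] shift [-0.02 -0.02 -0.  ] rows 0.0 turn -0.0008 units -0.01
wrist rim lo 622 dx/dy 0.0551 x(.09) 0.5256 x(.2) 0.5316 x(.3) 0.5371 [0.207 0.268]
wrist rim hi 524 dx/dy 0.2332 x(.09) 0.6684 x(.2) 0.6941 x(.3) 0.7174 [0.196 0.269]
side rim lo 32 dx/dy -0.1914 x(.09) 0.5454 x(.2) 0.5243 x(.3) 0.5052 [0.202 0.276]
side rim hi few
top rim lo few
top rim hi few
handle 5008 dx/dy 0.0573 x(.09) 0.6101 x(.2) 0.6164 x(.3) 0.6221 [0.11  0.193]
```

View pics/s6.png

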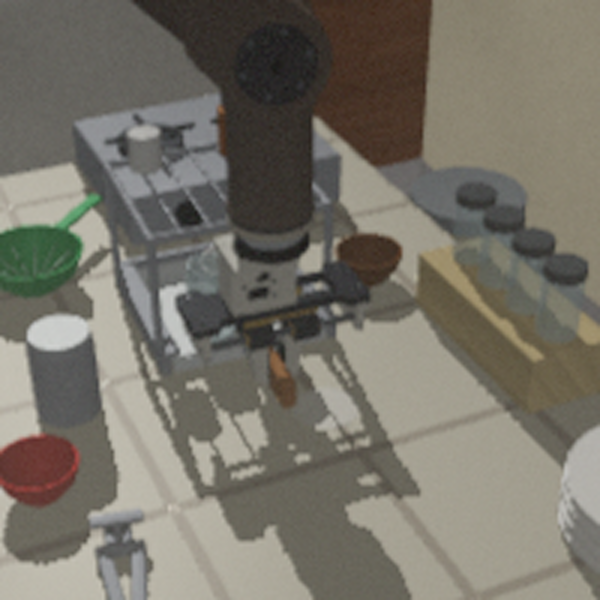

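The tray is home: heading 0.057, on the rack line, with the stop force rising at the expected place. The jar is visible in the rack at (205,270). I'll relieve the push, release and back off.

Request:
{"name": "step_arm", "arguments": {
  "steps": [
    {"dp":[-0.05,0,0],"turn":0},
    {"dp":[0,0,0],"turn":0},
    {"dp":[0,0,0],"turn":0}
  ]
}}

```text
time_s: 25.2
tool_pos: [0.6121, 0.1293, 0.0273]
orientation: [2.281, 2.158, -0.002]
wrist_force: [1.2, -8.7, 2.7]
gripper_width: 0.0158
gripper_force: 59.8
```

Request:
{"name": "step_arm", "arguments": {
  "steps": [
    {"dp":[0,0,0],"turn":0},
    {"dp":[0,0,0],"turn":0},
    {"dp":[0,0,0],"turn":0},
    {"dp":[0,0,0],"turn":0},
    {"dp":[0,0,0],"turn":0},
    {"dp":[0,0,0],"turn":0}
  ],
  "grip": 0.3
}}

```text
time_s: 25.8
tool_pos: [0.6119, 0.1314, 0.0272]
orientation: [-2.281, -2.16, -0.0]
wrist_force: [-0.1, 0.3, -0.4]
gripper_width: 0.0576
gripper_force: 0.0
```

Request:
{"name": "step_arm", "arguments": {
  "steps": [
    {"dp":[0,0,-0.1],"turn":0},
    {"dp":[-0.1,0,-0.3],"turn":0},
    {"dp":[-0.2,0,-0.4],"turn":0},
    {"dp":[-0.3,0,-0.5],"turn":0},
    {"dp":[-0.5,0,-0.5],"turn":0},
    {"dp":[-0.5,0,-0.5],"turn":0},
    {"dp":[-0.5,0,-0.5],"turn":0},
    {"dp":[-0.5,0,-0.3],"turn":0},
    {"dp":[-0.5,0,0],"turn":0},
    {"dp":[-0.3,0,0],"turn":0},
    {"dp":[0,0,0],"turn":0},
    {"dp":[0,0,0],"turn":0}
  ]
}}

```text
time_s: 27.0
tool_pos: [0.6026, -0.0377, 0.1821]
orientation: [-2.28, -2.16, -0.0]
wrist_force: [-0.1, -0.1, 0.3]
gripper_width: 0.0599
gripper_force: 0.0
```

```bash
python3 - <<'E'
from m import *
p,M,o=pose();print(p,o["wrist_force"],o["time_s"])
im,d=r.get_image("side")
for n in("jar","bowl","tray"):
    P=cloud("side",d)
    for q in r.cut_out("side",n)[:2]:
        w=P[q["mask"]&(d>0)];print(n,q["conf"],np.round(q["box"]),np.round(np.percentile(w,[2,50,98],0),3).tolist() if len(w) else 0)
A=cloud("side",d)[d>0];h=(A[:,2]>.037)&(A[:,2]<.05)&(abs(A[:,0]-.61)<.04)&(A[:,1]>.04)&(A[:,1]<.21);line("handle",A[h])
cv2.imwrite("pics/s7.png",cv2.resize(im[60:220,250:410],None,fx=3.7,fy=3.7,interpolation=cv2.INTER_CUBIC))
im,d=r.get_image("top");A=cloud("top",d)[d>0];h=(A[:,2]>.037)&(A[:,2]<.05)&(abs(A[:,0]-.61)<.04)&(A[:,1]>.04)&(A[:,1]<.21);line("handle top",A[h])
E
```

```text
[ 0.60258448 -0.03774494  0.18212014] [-0.12557787 -0.08154198  0.2938572 ] 27.0
jar 0.74 [291. 145. 310. 173.] [[0.562, 0.229, 0.004], [0.584, 0.239, 0.056], [0.615, 0.369, 0.093]]
bowl 0.86 [227. 206. 256. 231.] [[0.301, 0.034, 0.001], [0.339, 0.09, 0.027], [0.375, 0.114, 0.041]]
tray 0.75 [276. 145. 339. 199.] [[0.52, 0.081, -0.002], [0.598, 0.223, 0.006], [0.693, 0.4, 0.082]]
handle 117 dx/dy 0.0648 x(.09) 0.6064 x(.2) 0.6135 x(.3) 0.62 [0.079 0.192]
handle top 150 dx/dy 0.0558 x(.09) 0.6099 x(.2) 0.616 x(.3) 0.6216 [0.111 0.194]
```

View pics/s7.png

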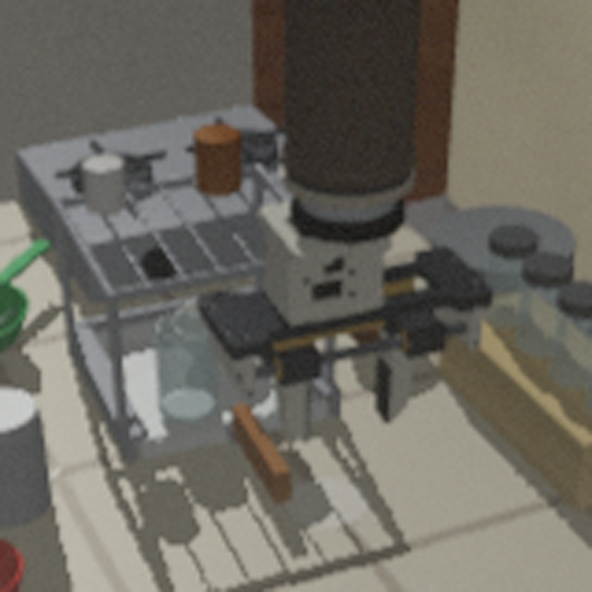

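The tray is fully in, the jar stands upright at (190,365), the bowl's white shows behind the fingers, and the gripper is clear. Handing in.

```bash
python3 -c "
from bench import r
print(r.finish_job())"
```

```text
the job is handed in; nothing more can be done
None
```

I set the jar upright on the tray, slid the tray bowl end first into the rack until it met the back stop, let go and handed the job in at about 27 s. In the last picture the jar was upright and the tray home. The bowl was mostly hidden behind the gripper, so its final pose wasn't measured, and the hand-in returned no verdict.

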